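Open the carton feeder and load its lane

TASK

Make room in the counter's carton feeder: push the blue sprung paddle back along its lane until it is well past the red stop pin, then let it go so that it springs back and stays latched against the pin, halfway. Then slide the white-and-orange carton that waits on the feeder's side deck into the lane in front of the paddle, all the way against the lane's far wall; push it only, never lift or tip it, and do not disturb the bottles and other things around.

Things in the scene. Friction and masses are not known exactly. Their poses are not given: they have to be found in the camera images.
- feeder: Pale green carton feeder fixed to the counter, about 180 mm (x) by 230 mm (y). Origin: on the counter, under the lane's centre line. x: along the lane, the way the paddle is pushed (roughly away from the robot); y: towards its loading deck; z up. Lane and deck floor: z = 20 mm. Dark end posts and plate at x = -99 and +75 mm reach z = 62 mm; a steel rail with the pin lies at y -63 to -31 mm.
- lane_wall (a point): Inner face of the lane's far wall (aluminium), at floor height in the middle of the loading bay: feeder x = -57, y = -25, z = 20 mm; axes as the feeder's. The wall is 22 mm tall above the floor. The lane is 50 mm wide (feeder y -25 to +25 mm). A 14 mm tall lip (x = -102 to -96 mm) closes the lane's front.
- deck_end (a point): Middle of the open outer end of the loading deck, at floor height: feeder x = -57, y = +165, z = 20 mm; axes as the feeder's. The deck runs from here to the lane (y +30 mm) and is open to it. Two aluminium guides, 14 mm tall above the floor, leave a channel 79 mm wide (feeder x -96 to -17 mm).
- paddle_face (a point): Middle of the top edge of the front face of the blue paddle plate, the face to push: 44 mm wide (y), plate 6 mm thick, top 90 mm above the counter. It looks along the feeder's -x; at rest it is at feeder x = -75 mm, y = 0. Axes as the feeder's. Behind it a blue arm (46 to 56 mm above the counter) reaches over the far wall to a yellow wedge block.
- paddle (a joint): Travel of the paddle along the feeder's +x in m: 0 at rest in front, 0.100 at the rear stop. A spring pushes it back with 3 N (front) to 6 N (rear); passing the pin adds up to 2 N. Once pushed well past the pin (0.070 or more) it comes back only to 0.061, where its yellow block rests on the raised pin: latched. Released before the pin it returns to 0.
- pin (a joint): Red sprung stop pin, 8 mm thick, upright in the rail at feeder x = -12, y = -44 mm, top 35 mm above the counter. In m: 0 is fully up, up to 0.012 when pressed down by the yellow wedge as it passes.
- carton: White medicine carton with orange bands, 70 (x) by 45 (y) by 36 mm tall, about 90 g, lying loose on the deck between the guides, its x along the feeder's within a few degrees. Origin: centre of its underside. Loaded, it lies at feeder x = -57 mm (3 to 4 mm free each side), y = -2.5 mm, z = 20 mm. It cannot enter while the paddle is at rest in front.
- bottle_a: Amber bottle with white cap, 42 mm across, 95 mm tall; leave alone. Origin: centre of its underside.
- bottle_b: Green bottle with black cap, 42 mm across, 88 mm tall; leave alone. Origin: centre of its underside.
- jar: White jar with yellow label and blue lid, 48 mm across, 70 mm tall; leave alone. Origin: centre of its underside.
- spare_carton: Green and white carton, 80 x 50 x 40 mm tall; not for this job, leave alone. Origin: centre of its underside.
- bowl: Terracotta bowl, 100 mm across, 45 mm tall; leave alone. Origin: centre of its underside.
- dose_cup: Small orange dosing cup, 44 mm across, 40 mm tall; leave alone. Origin: centre of its underside.
Mind the look-alikes: they are no part of the job. What is shaped like the carton but pink is not meant.

How it is judged:
By the outcome, as a careful person would: the job done as asked, in the order asked, and still so for the second after the job is handed in, with the robot touching nothing.
It also fails if it takes over 51 s, if anything falls off the work surface, if the arm or the gripper's body presses on something with over 40 N, if the wrist force passes 120 N, or if a joint passes its speed limit or range.

ROBOT

A 6-joint arm with a two-finger parallel gripper is mounted at the origin on the work surface. World frame = base frame: x ahead of the robot, y to its left, z up, the work surface at z = 0. Lengths are in m, angles in degrees, forces in N, time in s.
With the tool pointing down it reaches from about 0.4 to 0.825 m from the base axis. Payload 7 kg.
Tool frame: the origin (TCP) lies midway between the tips of the shut fingers; the grasp point (between the pads) lies 19 mm behind it; z points along the fingers, x is the direction in which the jaws open and shut, and the axes are right-handed (so a half turn about z gives the same grasp; the last joint's range is limited). The gripper opens to 88 mm and grips with 3 to 60 N. Pads are 19 mm wide; open, the fingers measure 130 mm over their backs; the gripper's body (78 mm by 193 mm) begins 47 mm behind the grasp point.
Start: joints at [84.288, 20.546, 0.682, 0, -70.136, -16.507], TCP at [0.255, 0.625, 0.227] pointing down, gripper open.
Joint ranges: [-176.03, 176.03], [-82.01, 121.73], [-58.28, 71.71], [-173.87, 95.51], [-174.79, -0.11], [-173.66, 173.66]. Speed limits (degrees/s): [136.94, 136.94, 172.46, 180, 180, 180].

INTERFACE

Orientations are given as [roll, pitch, yaw] about the fixed x, y, z axes, in that order (R = Rz(yaw) Ry(pitch) Rx(roll)).
In Python, from plant import ctrl, vision, nets gives the robot as it stands.
- The arm moves only by the shell command python3 -m jog 'ROWS'. ROWS is text: rows parted by semicolons, each of 7 numbers parted by spaces: the turn, a rotation vector about the tool's x, y, z in units of 0.1 rad (1.0 is 0.1 rad), then the shift along the tool's x, y, z in units of 4 cm (1.0 is 4 cm), then the opening, from -1 (shut) to 1 (fully open). In form: rx ry rz x y z jaw; .... A call has 1 to 8 rows; each row shifts and turns the commanded pose from where the row before left it, along the tool's axes as they then stand; what a row does not reach is not made up. A row lasts 1/8 s, in which the tool goes at most 62.5 mm and 10.7 degrees, less where a joint would pass 70% of its speed; a pose out of reach is approached as far as the arm can. A call with a number of a shift or a turn outside -1 to 1 is refused whole. A call with a gripper value outside its range is refused whole. The fingers move at their own pace and stop on an object; the grip force is fixed at half the most. Time passes only in rows, so rows that do not move let the fingers close. It gives the time, the measured TCP pose, the force and the opening at its end, in the units of the state.
- ctrl.get_obs(): the state, without advancing time (a new reading comes with each control period).
- vision.snapshot(name): name is "scene" or "top"; returns (picture, depth): 384x512x3 uint8, red, green, blue; 384x512 float32, m along the optical axis (not along the pixel's ray), 0 where there is no reading.
- vision.camera_info(name): a dict with "camera_matrix" (3x3 intrinsics, pixels), "D" ([k1, k2, p1, p2, k3] as OpenCV has them; the pictures are not rectified), "camera_from_world" (4x4, takes a point from world to camera coordinates). Camera axes: x right, y down, z forward; pixel columns grow to the right and rows downward; lengths in m; the calibration is good to about 2 mm. A picture is of the moment at which its call begins. camera_info takes no time and is no camera call.
- ctrl.close_job(): hands the job in, once; it reports no verdict.
Trained networks look in the newest picture that a camera, given by its name, has taken for a name from the list of things; names that differ only in an ending like _2 or _b are one class to them, and where a whole thing is asked for, a point or a joint stands for the part that bears it (a point fixed in the world has none). Each returns a list of dicts, best first, with "score" (0 to 1); they miss things now and then, are a little off and sometimes report something else, mostly with a low value. They report only what shows in the picture. A call takes as long as a camera call. They do not tell look-alikes from the thing itself.
- nets.boxes_of(target, camera): "location" ([x, y, z] in m, in world coordinates, good to about 4 mm: the middle of the surface that is visible of it).
The state is a dict: "clock": time; "joint_pos": joint angles; "qvel": joint speeds; "tau": joint torques, N m; "tool_pos": TCP position; "orientation": TCP orientation; "force": force on the tool from outside, world axes, zero at the start; "moment": the same for the moment, N m; "opening": finger opening in m.
Only numpy, scipy, OpenCV 4.12 (cv2) and the standard library are available. Lean on these libraries where they do the work, as an engineer would, in place of code of your own. Each camera call takes 0.05 s, during which the arm holds its last target.

## Working session

There is one attempt and no reset: what is moved stays moved. The work goes in short steps, Python scripts to look and compute and a shell command to move; the robot and the scene stay as the last step left them, time stands still between calls to the robot, and variables do not carry over. Pictures are saved under pics/ and viewed, and the job is handed in when it is done.

```bash
ls; mkdir -p pics
python3 - <<'E'
from plant import ctrl, vision, nets
import cv2, numpy as np
print(ctrl.get_obs())
for n in ("scene","top"):
    im,d=vision.snapshot(n); cv2.imwrite(f"pics/{n}0.png",im[:,:,::-1]); np.save(f"pics/{n}0.npy",d)
    ci=vision.camera_info(n); print(n,ci)
for t in ("feeder","carton","paddle_face","pin","bottle_a","jar","bowl","dose_cup"):
    print(t,[(np.round(r["location"],3).tolist(),round(r["score"],2)) for r in nets.boxes_of(t,"top")])
E
```

```text
pics
{'clock': 0.0, 'joint_pos': array([ 8.42875798e+01,  2.05906380e+01,  6.34732967e-01, -2.02974684e-02,
       -7.01383568e+01, -1.65075138e+01]), 'qvel': array([-0.00143662,  0.02513347, -0.05817625, -0.02549552,  0.03666798,
        0.09537875]), 'tau': array([-4.30179380e-04, -5.82731795e+01,  2.93040276e+01,  6.99705765e+00,
        6.80319834e-03, -1.55247690e-04]), 'tool_pos': array([0.25509118, 0.62440436, 0.22563844]), 'orientation': array([-1.79991508e+02, -9.57987592e-02, -1.12226853e+02]), 'force': array([ 0.09253897,  0.05026562, -0.63613194]), 'moment': array([ 0.02175314, -0.03499018,  0.03325625]), 'opening': 0.08748707492703038}
scene {'camera_matrix': array([[497.29631264,   0.        , 251.52722409],
       [  0.        , 497.29631264, 199.36725519],
       [  0.        ,   0.        ,   1.        ]]), 'D': array([0.00959482, 0.        , 0.        , 0.        , 0.        ]), 'camera_from_world': array([[-6.46894798e-01,  7.62577856e-01,  1.46099622e-03,
         3.42820704e-01],
       [ 5.08500725e-01,  4.32787325e-01, -7.44393810e-01,
        -2.17962587e-01],
[... 397 characters left out ...]
 0.        , 0.        ]), 'camera_from_world': array([[-0.01066789, -0.99993356, -0.00436745,  0.01892946],
       [-0.98567995,  0.01125071, -0.16825117,  0.54771113],
       [ 0.16828913,  0.00251003, -0.98573448,  0.90946408],
       [ 0.        ,  0.        ,  0.        ,  1.        ]])}
feeder [([0.53, 0.028, 0.019], 0.92)]
carton [([0.519, 0.13, 0.06], 0.95), ([0.452, 0.295, 0.039], 0.95), ([0.359, -0.027, 0.033], 0.7), ([0.38, 0.115, 0.037], 0.66)]
paddle_face [([0.496, 0.006, 0.056], 0.79), ([0.476, -0.118, 0.07], 0.33)]
pin []
bottle_a [([0.623, 0.115, 0.057], 0.73), ([0.572, -0.112, 0.066], 0.66)]
jar [([0.496, 0.002, 0.054], 0.75)]
bowl []
dose_cup [([0.587, 0.432, 0.024], 0.63)]
```

View pics/scene0.png

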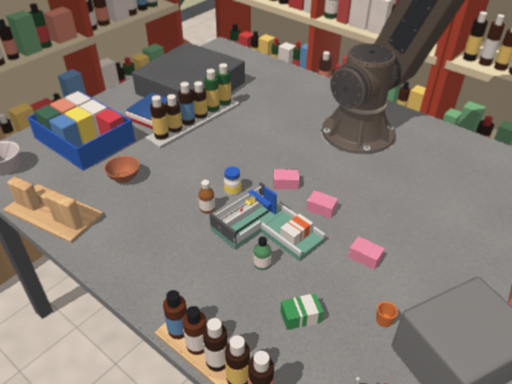

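View pics/top0.png

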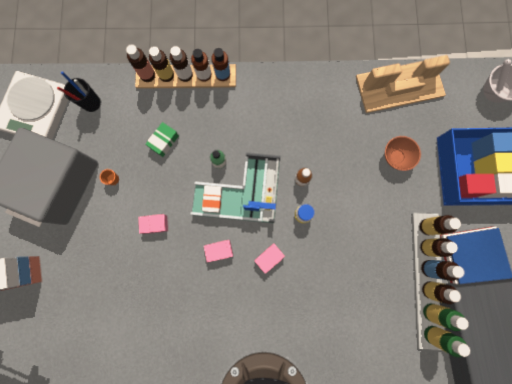

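Run:
```python
import cv2
a=cv2.imread("pics/top0.png")[150:270,170:330]; cv2.imwrite("pics/top0c.png",cv2.resize(a,None,fx=5,fy=5,interpolation=cv2.INTER_CUBIC))
a=cv2.imread("pics/scene0.png")[130:320,110:350]; cv2.imwrite("pics/scene0c.png",cv2.resize(a,None,fx=3.1,fy=3.1,interpolation=cv2.INTER_CUBIC))
```

```text
(no output)
```

View pics/top0c.png

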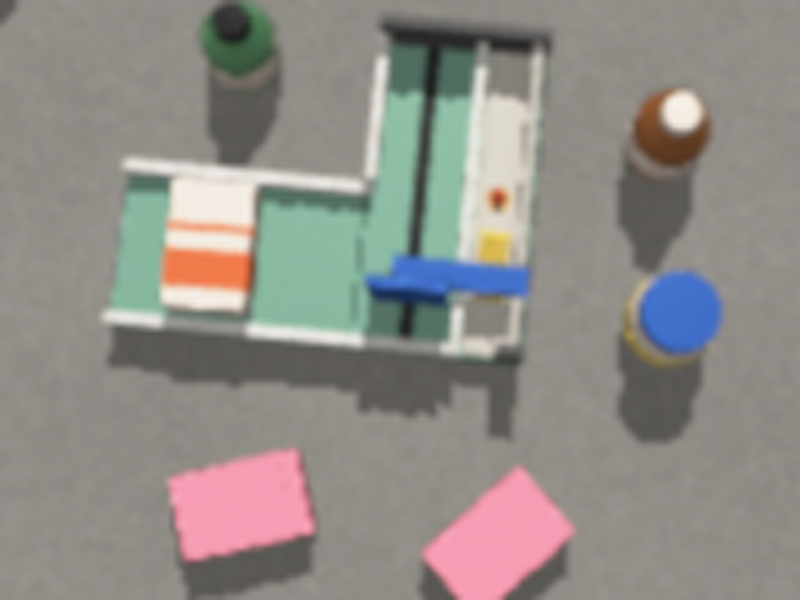

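View pics/scene0c.png

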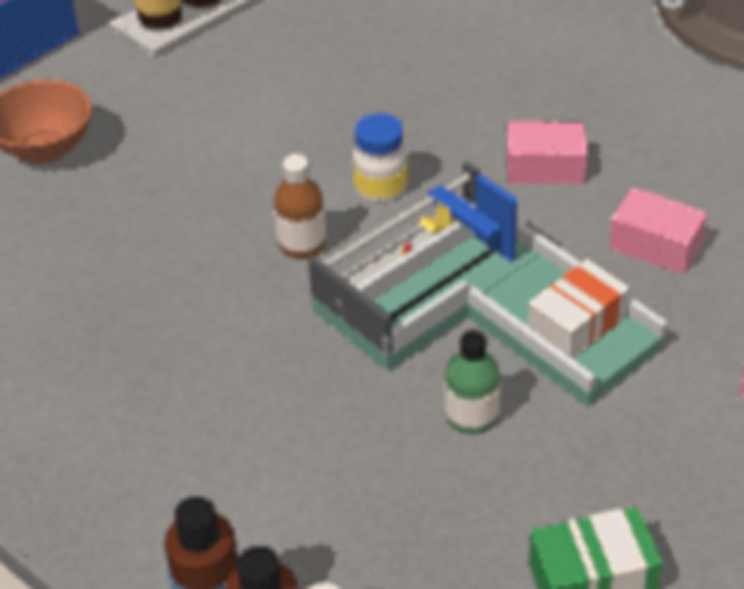

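The target carton is white and orange, at top px (210,198), lying on the green deck. The pink look-alikes at (152,224), (218,251) and (269,259) are not meant. The paddle is at rest at about (251,206), with the pin at (269,189). Next I fit the feeder pose.

```bash
cat > h.py <<'E'
import numpy as np, cv2
from plant import ctrl, vision, nets
from scipy.optimize import least_squares
def proj(n,P):
    ci=vision.camera_info(n);T=ci["camera_from_world"]
    r,_=cv2.Rodrigues(T[:3,:3]); p,_=cv2.projectPoints(np.asarray(P,float).reshape(-1,1,3),r,T[:3,3],ci["camera_matrix"],ci["D"])
    return p.reshape(-1,2)
def f2w(q,P):
    c,s=np.cos(q[2]),np.sin(q[2]);P=np.asarray(P,float)
    return np.c_[q[0]+c*P[:,0]-s*P[:,1], q[1]+s*P[:,0]+c*P[:,1], P[:,2]]
def w2f(q,p):
    c,s=np.cos(q[2]),np.sin(q[2]); d=np.asarray(p[:2])-q[:2]
    return np.array([c*d[0]+s*d[1],-s*d[0]+c*d[1]])
def unproj_z(n,uv,z):
    ci=vision.camera_info(n);T=ci["camera_from_world"]
    a=cv2.undistortPoints(np.array(uv,float).reshape(-1,1,2),ci["camera_matrix"],ci["D"]).reshape(-1,2)
    R=T[:3,:3];o=-R.T@T[:3,3];d=np.c_[a,np.ones(len(a))]@R
    return o+d*((z-o[2])/d[:,2])[:,None]
def box(x0,x1,y0,y1,z0,z1):
    c=[(x,y,z) for x in(x0,x1) for y in(y0,y1) for z in(z0,z1)]
    return [(c[i],c[j]) for i in range(8) for j in range(i+1,8) if sum(a!=b for a,b in zip(c[i],c[j]))==1]
def overlay(n,im,q,boxes,crop,s):
    x0,y0,x1,y1=crop
    b=cv2.resize(im[y0:y1,x0:x1,::-1],None,fx=s,fy=s,interpolation=cv2.INTER_CUBIC)
    for bx,col in boxes:
        for e in box(*bx):
            p=proj(n,f2w(q,np.array(e)/1000)); p=(p-[x0,y0]+.5)*s
            cv2.line(b,tuple(np.int32(p[0])),tuple(np.int32(p[1])),col,1)
    return b
E
python3 - <<'E'
from h import *
F=np.array([[-17,165,34],[-96,165,34],[-75,22,90],[-75,-22,90],[-12,-44,35]])/1000
C=np.array([[122,175],[106,313],[366,280],[447,292],[498,196]])/5+[170,150]-.4
# scene points from crop: paddle top: left(475,178) is y=-22 ; right (517,207) y=+22 ; pin (405,247); deck end corners
FS=np.array([[-75,-22,90],[-75,22,90],[-12,-44,35]])/1000
CS=np.array([[475,178],[517,207],[405,246]])/3.1+[110,130]-.4
r=lambda q:np.r_[(proj("top",f2w(q,F))-C).ravel(),(proj("scene",f2w(q,FS))-CS).ravel()]
s=least_squares(r,[.52,.02,0],loss="soft_l1"); print(s.x,np.degrees(s.x[2]));print(r(s.x).reshape(-1,2).round(1))
q=s.x; np.save("q.npy",q)
B=[((-17,-13,30,165,20,34),(0,0,255)),((-100,-96,30,165,20,34),(0,0,255)),((-75,-69,-22,22,46,90),(255,255,0)),((75,79,-63,29,20,62),(255,0,255)),((-102,-96,-25,25,20,34),(0,255,255)),((-16,-8,-48,-40,23,35),(0,0,255))]
for n,cr,k in(("top",(170,150,330,270),5),("scene",(190,165,340,270),5)):
    im=cv2.imread(f"pics/{n}0.png")[:,:,::-1]
    cv2.imwrite(f"pics/{n}_ov.png",overlay(n,im,q,B,cr,k))
print("start tcp feeder",w2f(q,[.255,.625]))
E
```

```text
[ 0.56533638  0.01980381 -0.09157252] -5.246718744961825
[[-0.3 -0.6]
 [-0.3  0.1]
 [-0.5  0.8]
 [ 0.3 -0.2]
 [-0.3 -0.7]
 [ 0.5 -1. ]
 [-0.7 -2.3]
 [-0.2  0.1]]
start tcp feeder [-0.36437804  0.57428194]
```

View pics/top_ov.png

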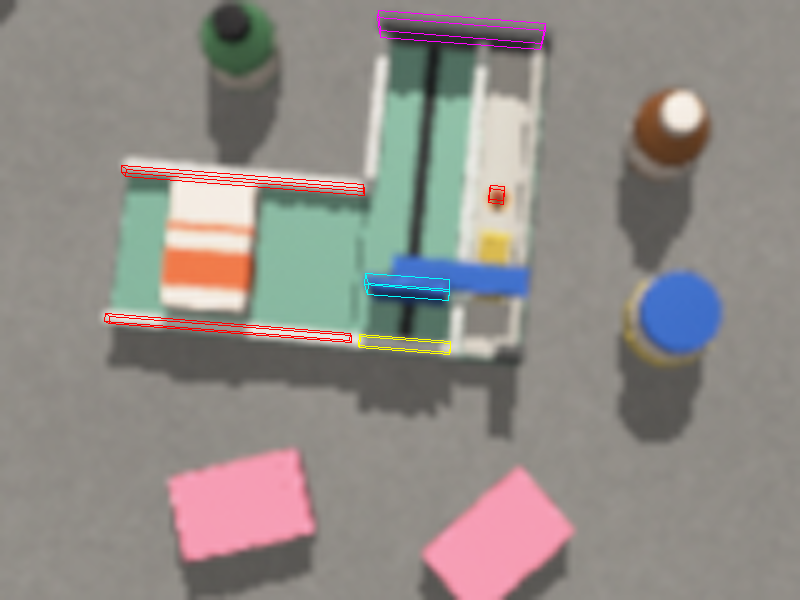

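View pics/scene_ov.png

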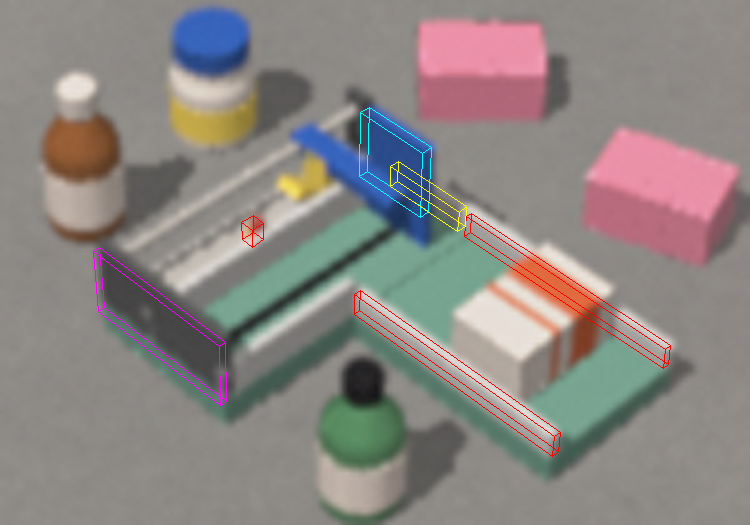

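The overlay matches to about 2 mm, so feeder yaw is -5.25°. Now I shut the jaws and turn the tool so its x lies along feeder -x and its y along feeder +y.

```bash
python3 -m jog '0 0 1 0 0 0 -1;0 0 1 0 0 0 -1;0 0 1 0 0 0 -1;0 0 1 0 0 0 -1;0 0 1 0 0 0 -1;0 0 1 0 0 0 -1;0 0 1 0 0 0 -1;0 0 1 0 0 0 -1'; python3 -m jog '0 0 1 0 0 0 -1;0 0 1 0 0 0 -1;0 0 1 0 0 0 -1;0 0 1 0 0 0 -1;0 0 0.75 0 0 0 -1;0 0 0 0 0 0 -1'
python3 - <<'E'
from h import *
q=np.load("q.npy"); o=ctrl.get_obs(); print(o["tool_pos"],o["orientation"],w2f(q,o["tool_pos"])*1000,o["opening"])
# carton top corners (crop top): orientation
for c in [(172,178),(257,183),(246,311),(160,303)]:
    print(w2f(q,unproj_z("top",[np.array(c)/5+[170,150]-.4],.056)[0])*1000)
E
```

```text
clock: 1.5
tool_pos: [0.2552, 0.6249, 0.2266]
orientation: [180.0, 0.0, -158.2]
force: [0.2, -0.1, 0.4]
opening: 0.0134
clock: 2.25
tool_pos: [0.2553, 0.6248, 0.2266]
orientation: [180.0, 0.0, 174.8]
force: [0.3, 0.7, 0.1]
opening: 0.0005
[0.25526448 0.62482798 0.22657825] [1.79999650e+02 1.10719223e-03 1.74761153e+02] [-364.09894088  574.1348238 ] 0.0004917445208816328
[-21.8463404  132.46287515]
[-20.89602609  86.25695819]
[-90.60994922  85.32643448]
[-90.01797476 131.66210904]
```

```bash
python3 -m jog '0 0 0 -0.4 -0.9 0 -1;0 0 0 -0.4 -0.9 0 -1;0 0 0 -0.4 -0.9 0 -1;0 0 0 -0.4 -0.9 0 -1;0 0 0 -0.4 -0.9 0 -1;0 0 0 -0.4 -0.9 0 -1;0 0 0 -0.4 -0.9 0 -1;0 0 0 -0.4 -0.9 0 -1'; python3 -m jog '0 0 0 -0.4 -0.9 0 -1;0 0 0 -0.4 -0.9 0 -1;0 0 0 -0.4 -0.9 0 -1;0 0 0 -0.4 -0.9 0 -1;0 0 0 -0.4 -0.9 0 -1;0 0 0 -0.4 -0.9 0 -1;0 0 0 -0.4 -0.9 0 -1;0 0 0 0 0 0 -1'
python3 - <<'E'
from h import *
q=np.load("q.npy"); o=ctrl.get_obs(); print(o["tool_pos"],o["orientation"],w2f(q,o["tool_pos"])*1000)
E
```

```text
clock: 3.25
tool_pos: [0.3565, 0.3251, 0.2269]
orientation: [180.0, 0.0, 174.9]
force: [0.1, 0.4, 0.1]
opening: 0.0004
clock: 4.25
tool_pos: [0.4449, 0.0632, 0.2267]
orientation: [-180.0, 0.0, 174.7]
force: [-0.7, 0.2, -0.5]
opening: 0.0006
[0.44494661 0.06317596 0.22665969] [-1.79997508e+02  8.59149271e-03  1.74650337e+02] [-123.85150727   32.18143178]
```

```bash
python3 -m jog '0 0 0 0 -0.4 0.7 -1;0 0 0 0 -0.4 0.7 -1;0 0 0 0 0 0.7 -1;0 0 0 0 0 0.7 -1;0 0 0 0 0 0.7 -1;0 0 0 0 0 0.65 -1;0 0 0 0 0 0 -1'
python3 - <<'E'
from h import *
q=np.load("q.npy"); o=ctrl.get_obs(); print(o["tool_pos"],o["orientation"],w2f(q,o["tool_pos"])*1000)
B=[((-75,-69,-22,22,46,90),(255,255,0))]
im,_=vision.snapshot("scene"); cv2.imwrite("pics/s1.png",overlay("scene",im,q,B,(190,145,340,265),5))
E
```

```text
clock: 5.12
tool_pos: [0.4405, 0.0331, 0.0594]
orientation: [-179.9, -0.2, 174.8]
force: [0.1, -0.7, 1.3]
opening: 0.0003
[0.44048153 0.03311882 0.05935748] [-1.79888794e+02 -1.75195539e-01  1.74811333e+02] [-125.54931821    1.84192681]
```

View pics/s1.png

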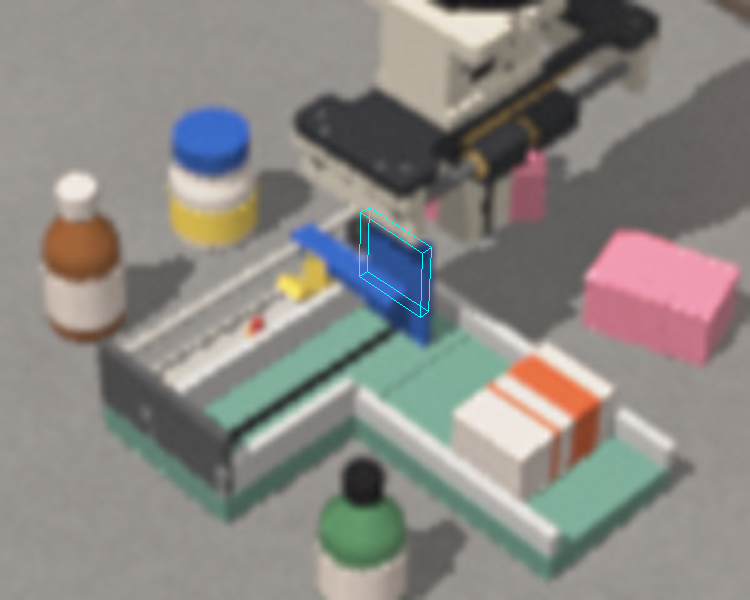

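The fingers are in front of the paddle, at about px (480,200) of the crop. Advancing to find contact.

```bash
python3 -m jog '0 0 0 -0.2 0 0 -1;0 0 0 -0.2 0 0 -1;0 0 0 -0.2 0 0 -1'; for i in 1 ; do python3 -m jog '0 0 0 -0.1 0 0 -1;0 0 0 -0.1 0 0 -1'; python3 -m jog '0 0 0 -0.1 0 0 -1;0 0 0 -0.1 0 0 -1';  done
```

```text
clock: 5.55
tool_pos: [0.4668, 0.0312, 0.0613]
orientation: [180.0, 0.1, 174.7]
force: [-0.7, -0.2, -0.7]
opening: 0.0004
clock: 5.8
tool_pos: [0.4733, 0.03, 0.0604]
orientation: [-180.0, -0.1, 174.7]
force: [-3.4, 2.7, 3.2]
opening: 0.0001
clock: 6.05
tool_pos: [0.4811, 0.0293, 0.0605]
orientation: [-180.0, -0.1, 174.7]
force: [-3.5, -0.3, 3.1]
opening: 0.0005
```

```bash
python3 -m jog '0 0 0 -0.2 0 0 -1;0 0 0 -0.2 0 0 -1;0 0 0 -0.2 0 0 -1;0 0 0 -0.2 0 0 -1;0 0 0 -0.2 0 0 -1;0 0 0 -0.2 0 0 -1;0 0 0 -0.2 0 0 -1'; python3 -m jog '0 0 0 -0.2 0 0 -1;0 0 0 -0.2 0 0 -1;0 0 0 -0.1 0 0 -1;0 0 0 0 0 0 -1'
python3 - <<'E'
from h import *
q=np.load("q.npy"); o=ctrl.get_obs(); print(o["tool_pos"],o["force"],w2f(q,o["tool_pos"])*1000)
B=[((13,19,-22,22,46,90),(255,255,0))]
im,_=vision.snapshot("scene"); cv2.imwrite("pics/s2.png",overlay("scene",im,q,B,(190,145,340,265),5))
E
```

```text
clock: 6.92
tool_pos: [0.5365, 0.0234, 0.0602]
orientation: [-179.9, -0.1, 174.7]
force: [-6.3, -2.6, 4.3]
opening: 0.0003
clock: 7.42
tool_pos: [0.5565, 0.0214, 0.0601]
orientation: [-179.9, -0.1, 174.7]
force: [-6.7, -3.4, 4.2]
opening: 0.0005
[0.55654252 0.02139653 0.06011446] [-6.7484411  -3.41701924  4.16457104] [-8.90266536  0.78189259]
```

View pics/s2.png

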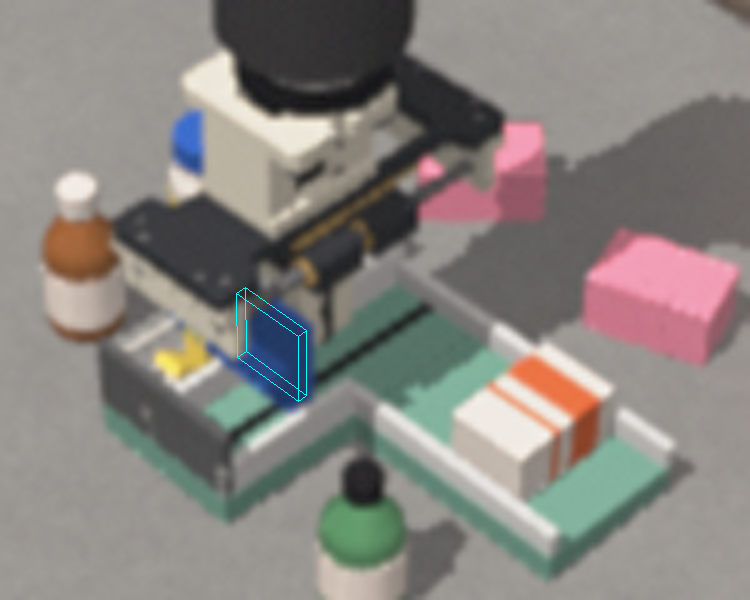

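The paddle is about 85 mm back, well past the pin. Releasing it now by backing off.

```bash
python3 -m jog '0 0 0 0.2 0 0 -1;0 0 0 0.2 0 0 -1;0 0 0 0.2 0 0 -1;0 0 0 0.2 0 0 -1;0 0 0 0.2 0 0 -1;0 0 0 0.3 0 0 -1;0 0 0 0.4 0 0 -1;0 0 0 0 0 0 -1'
python3 - <<'E'
from h import *
q=np.load("q.npy"); o=ctrl.get_obs(); print(o["tool_pos"],o["force"],w2f(q,o["tool_pos"])*1000)
B=[((-14,-8,-22,22,46,90),(255,255,0))]
im,_=vision.snapshot("scene"); cv2.imwrite("pics/s3.png",overlay("scene",im,q,B,(190,145,340,265),5))
E
```

```text
clock: 8.48
tool_pos: [0.4881, 0.0288, 0.0607]
orientation: [180.0, -0.0, 174.8]
force: [0.4, 0.2, 0.7]
opening: 0.0006
[0.48808647 0.02884272 0.06072876] [0.36063604 0.23537011 0.66507822] [-77.75280963   1.93695216]
```

View pics/s3.png

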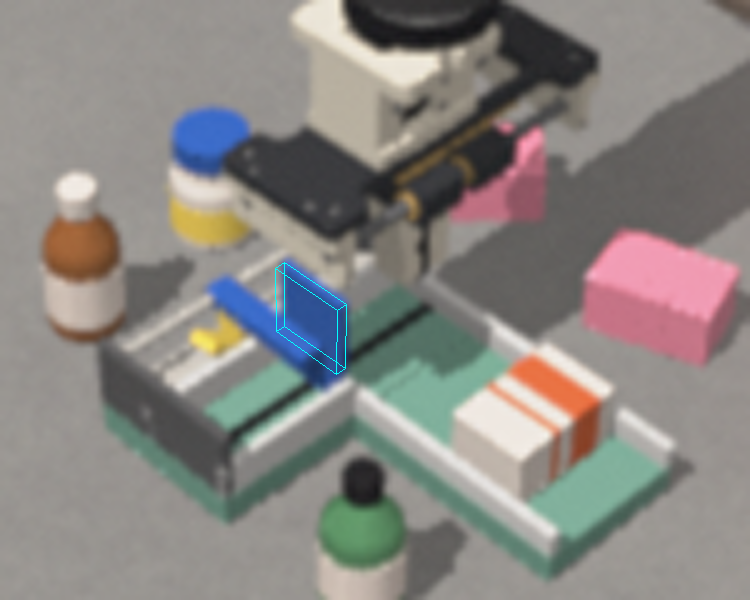

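The paddle rests on the pin at about 0.061: the predicted box fits the plate and the fingers are clear. Now over to the outer side of the carton.

```bash
python3 -m jog '0 0 0 0 0 -0.8 -1;0 0 0 0 0 -0.8 -1;0 0 0 -0.1 0.8 -0.2 -1;0 0 0 -0.1 0.8 0 -1;0 0 0 -0.1 0.8 0 -1;0 0 0 -0.1 0.8 0 -1;0 0 0 -0.1 0.65 0 -1;0 0 0 0 0 0 -1'
python3 - <<'E'
from h import *
q=np.load("q.npy"); o=ctrl.get_obs(); print(o["tool_pos"],o["force"],w2f(q,o["tool_pos"])*1000)
E
```

```text
clock: 9.52
tool_pos: [0.5242, 0.182, 0.1323]
orientation: [-180.0, 0.0, 174.8]
force: [-0.3, -0.2, 0.1]
opening: 0.0008
[0.52419782 0.18198201 0.13233449] [-0.32418538 -0.20155057  0.06119429] [-55.7965161  157.73679904]
```

```bash
python3 -m jog '0 0 0 0 0 0.6 -1;0 0 0 0 0 0.6 -1;0 0 0 0 0 0.6 -1;0 0 0 0 0 0.4 -1;0 0 0 0 0 0.2 -1;0 0 0 0 0 0 -1'
python3 - <<'E'
from h import *
q=np.load("q.npy"); o=ctrl.get_obs(); print(o["tool_pos"],o["force"],w2f(q,o["tool_pos"])*1000)
B=[((-14,-8,-22,22,46,90),(255,255,0))]
im,_=vision.snapshot("scene"); cv2.imwrite("pics/s4.png",overlay("scene",im,q,B,(190,145,340,265),5))
E
```

```text
clock: 10.28
tool_pos: [0.5235, 0.1801, 0.0364]
orientation: [-180.0, -0.0, 174.7]
force: [0.0, 0.6, 0.1]
opening: 0.0004
[0.52350846 0.18011507 0.03636983] [0.00419674 0.64985166 0.10637442] [-56.31226461 155.81464911]
```

View pics/s4.png

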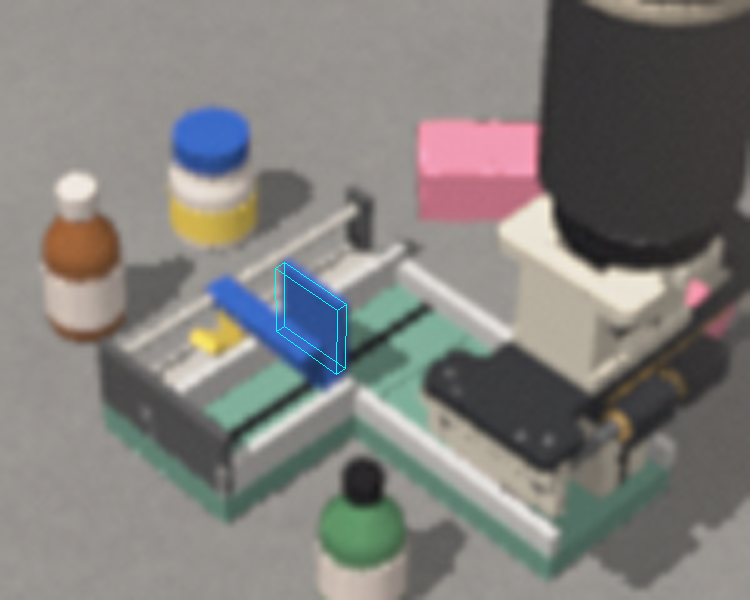

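```bash
python3 -m jog '0 0 0 0 -0.15 0 -1;0 0 0 0 -0.15 0 -1;0 0 0 0 -0.15 0 -1;0 0 0 0 -0.15 0 -1;0 0 0 0 -0.15 0 -1;0 0 0 0 -0.15 0 -1;0 0 0 0 -0.15 0 -1;0 0 0 0 -0.15 0 -1'; python3 -m jog '0 0 0 0 -0.15 0 -1;0 0 0 0 -0.15 0 -1;0 0 0 0 -0.15 0 -1;0 0 0 0 -0.15 0 -1'
python3 - <<'E'
from h import *
q=np.load("q.npy"); o=ctrl.get_obs(); t=w2f(q,o["tool_pos"])*1000; print(o["tool_pos"],o["force"],t)
B=[((-14,-8,-22,22,46,90),(255,255,0)),((-91,-21,t[1]-54.5,t[1]-9.5,20,56),(0,0,255))]
im,_=vision.snapshot("scene"); cv2.imwrite("pics/s5.png",overlay("scene",im,q,B,(190,145,340,265),5))
im,_=vision.snapshot("top"); cv2.imwrite("pics/t5.png",overlay("top",im,q,B,(170,150,330,270),5))
E
```

```text
clock: 11.32
tool_pos: [0.5191, 0.1322, 0.0365]
orientation: [-180.0, 0.0, 174.7]
force: [0.5, 1.0, 1.1]
opening: 0.0001
clock: 11.82
tool_pos: [0.5169, 0.1082, 0.0366]
orientation: [-180.0, -0.0, 174.7]
force: [0.5, 0.7, 0.3]
opening: 0.0004
[0.51688106 0.10822788 0.03655776] [0.5253073  0.72193757 0.27455227] [-56.33820174  83.62260885]
```

View pics/s5.png

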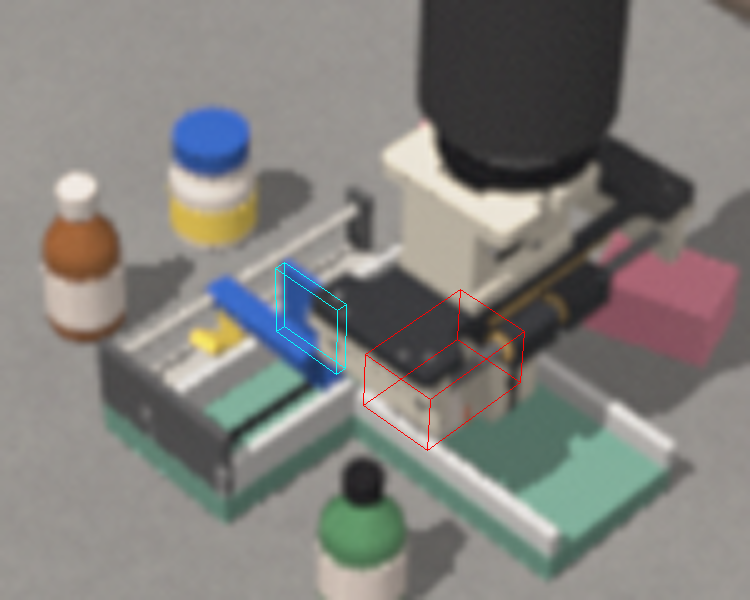

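View pics/t5.png

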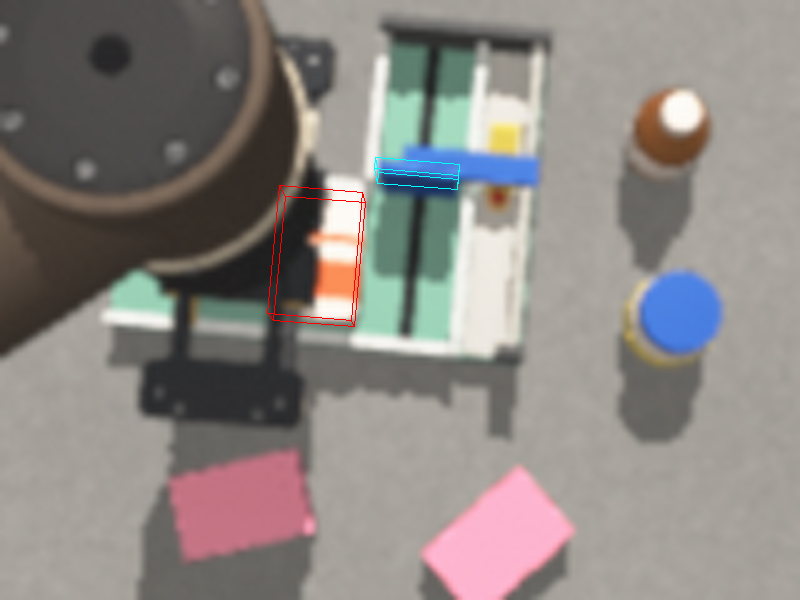

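The carton follows the fingers, stays square, and clears the paddle. Continuing.

```bash
python3 -m jog '0 0 0 0 -0.15 0 -1;0 0 0 0 -0.15 0 -1;0 0 0 0 -0.15 0 -1;0 0 0 0 -0.15 0 -1;0 0 0 0 -0.15 0 -1;0 0 0 0 -0.15 0 -1;0 0 0 0 -0.15 0 -1'; python3 -m jog '0 0 0 0 -0.1 0 -1;0 0 0 0 -0.05 0 -1';python3 -m jog '0 0 0 0 -0.05 0 -1;0 0 0 0 0 0 -1'
python3 - <<'E'
from h import *
q=np.load("q.npy"); o=ctrl.get_obs(); t=w2f(q,o["tool_pos"])*1000; print(o["tool_pos"],o["force"],t)
B=[((-14,-8,-22,22,46,90),(255,255,0)),((-92,-22,-25,20,20,56),(0,0,255))]
im,_=vision.snapshot("scene"); cv2.imwrite("pics/s6.png",overlay("scene",im,q,B,(190,145,340,265),5))
im,_=vision.snapshot("top"); cv2.imwrite("pics/t6.png",overlay("top",im,q,B,(170,150,330,270),5))
E
```

```text
clock: 12.8
tool_pos: [0.513, 0.0664, 0.0366]
orientation: [180.0, 0.0, 174.7]
force: [0.3, 0.8, -0.2]
opening: 0.0001
clock: 13.05
tool_pos: [0.5125, 0.0606, 0.0366]
orientation: [180.0, 0.0, 174.7]
force: [1.6, 1.1, -1.0]
opening: 0.0005
clock: 13.3
tool_pos: [0.5123, 0.0587, 0.0365]
orientation: [-180.0, -0.0, 174.7]
force: [-0.8, 0.4, -0.7]
opening: 0.0006
[0.51230672 0.05874859 0.03654748] [-0.76379254  0.3802014  -0.68875225] [-56.36876352  33.93233243]
```

View pics/t6.png

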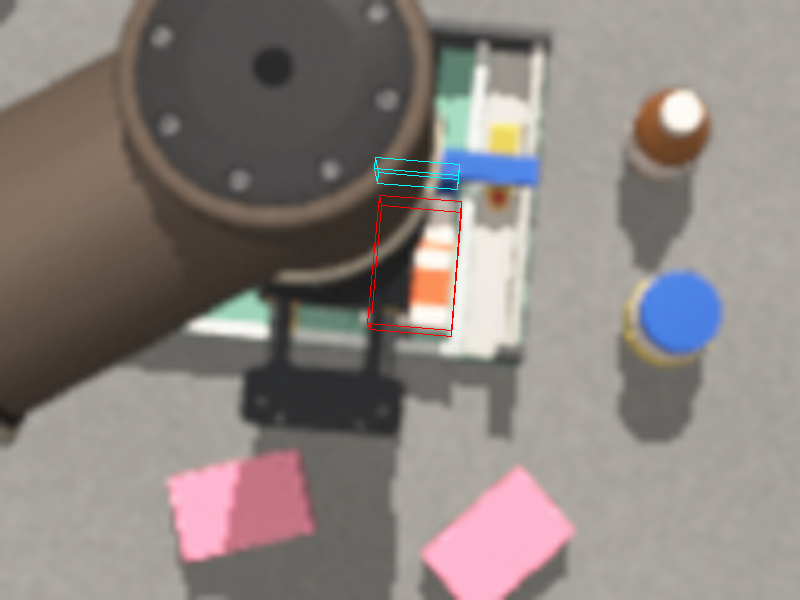

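Nearly there. I'll creep forward until the force rises at the wall.

```bash
for n in 1; do python3 -m jog '0 0 0 0 -0.04 0 -1;0 0 0 0 0 0 -1'|sed -n '1,2p;4p'; python3 -m jog '0 0 0 0 -0.04 0 -1;0 0 0 0 0 0 -1'|sed -n '1,2p;4p';python3 -m jog '0 0 0 0 -0.03 0 -1;0 0 0 0 0 0 -1'|sed -n '1,2p;4p'; done
```

```text
clock: 13.65
tool_pos: [0.5122, 0.0572, 0.0366]
force: [-1.1, -0.5, -0.4]
clock: 13.9
tool_pos: [0.5121, 0.0556, 0.0366]
force: [-0.3, 0.4, -0.1]
clock: 14.15
tool_pos: [0.5128, 0.0551, 0.0369]
force: [1.4, 3.8, 0.4]
```

```bash
python3 -m jog '0 0 0 0 -0.02 0 -1;0 0 0 0 0 0 -1'; python3 -m jog '0 0 0 0 -0.02 0 -1;0 0 0 0 0 0 -1'
```

```text
clock: 14.4
tool_pos: [0.5129, 0.055, 0.037]
orientation: [179.9, 0.1, 174.7]
force: [-0.1, 8.1, 0.5]
opening: 0.0007
clock: 14.65
tool_pos: [0.5129, 0.0549, 0.037]
orientation: [179.8, 0.1, 174.7]
force: [-1.7, 12.8, 1.5]
opening: 0.0004
```

The force rises steeply with no more movement, so the carton is seated. Now I back off along the deck, rise, move well away and look.

```bash
python3 -m jog '0 0 0 0 0.1 0 -1;0 0 0 0 0.3 0 -1;0 0 0 0 0.5 0 -1;0 0 0 0 0.5 0 -1;0 0 0 0 0 -0.8 -1;0 0 0 0 0 -0.8 -1;0 0 0 0 0 -0.8 -1;0 0 0 0 0 -0.8 -1'; python3 -m jog '0 0 0 0.2 0.8 -0.4 -1;0 0 0 0.2 0.8 -0.4 -1;0 0 0 0.2 0.8 0 -1;0 0 0 0.2 0.8 0 -1;0 0 0 0.2 0.8 0 -1;0 0 0 0.2 0.8 0 -1;0 0 0 0.2 0.8 0 -1;0 0 0 0 0 0 -1'
python3 - <<'E'
from h import *
q=np.load("q.npy")
B=[((-14,-8,-22,22,46,90),(255,255,0)),((-92,-22,-25,20,20,56),(0,0,255))]
im,_=vision.snapshot("scene"); cv2.imwrite("pics/s7.png",overlay("scene",im,q,[],(190,145,340,265),5)); cv2.imwrite("pics/s7f.png",im[:,:,::-1])
im,_=vision.snapshot("top"); cv2.imwrite("pics/t7.png",overlay("top",im,q,B,(170,150,330,270),5)); cv2.imwrite("pics/t7f.png",im[:,:,::-1])
E
```

```text
clock: 15.65
tool_pos: [0.5168, 0.1097, 0.1656]
orientation: [-180.0, -0.0, 174.8]
force: [0.2, 0.5, -0.7]
opening: 0.0006
clock: 16.65
tool_pos: [0.4809, 0.3396, 0.1961]
orientation: [-180.0, -0.0, 174.9]
force: [-0.2, -0.5, 0.4]
opening: 0.0004
```

View pics/s7.png

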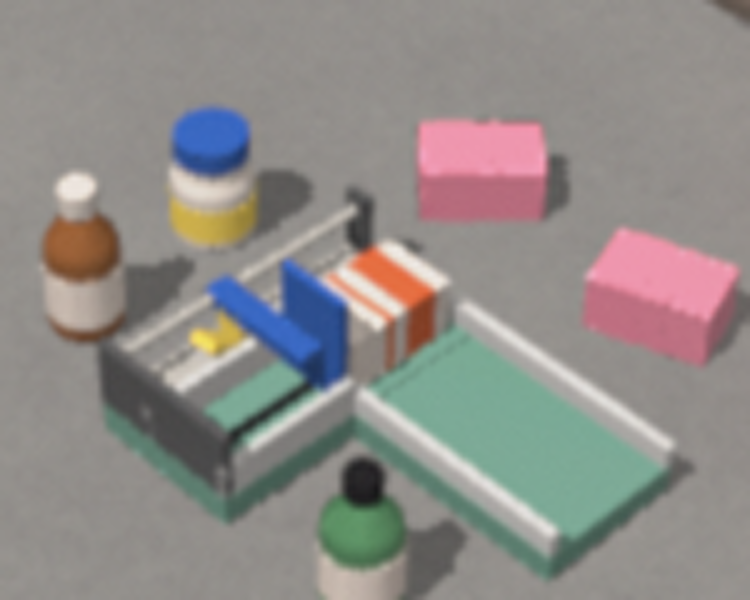

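View pics/t7.png

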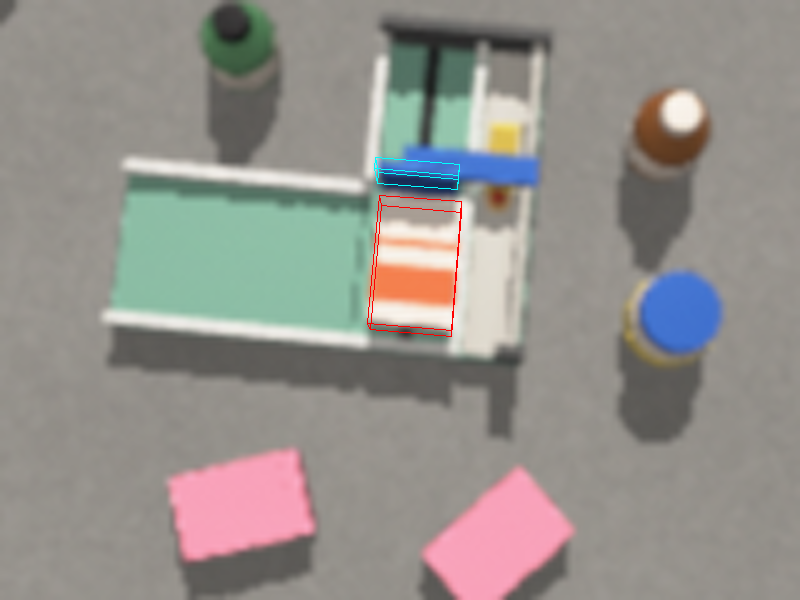

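View pics/t7f.png

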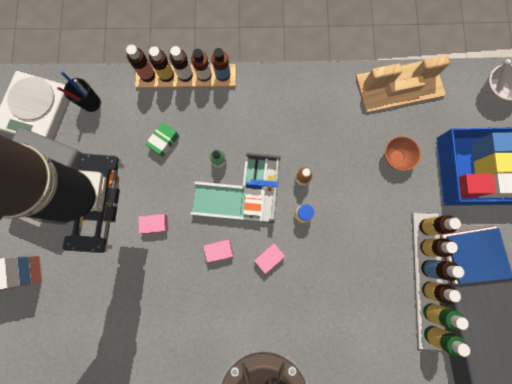

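Run:
```python
from plant import ctrl
print(ctrl.get_obs()["force"], ctrl.close_job())
```

```text
the job is handed in; nothing more can be done
[ 0.52405043 -0.88247775 -0.14049611] None
```

The carton is loaded in the lane and the job is handed in, at about 17 s on the robot's clock.

- **Paddle:** I pushed it about 85 mm back with shut fingers and backed off. It sprang back to about 61 mm and stayed there, with the yellow block on the pin.
- **Carton:** I slid the white-and-orange carton along the deck without lifting or tipping it. At the far wall the force rose to about 13 N with no further movement.
- **Last pictures, both cameras:** The carton lies square in the lane within about 1–2 mm of the loaded position. The paddle is still latched. The bottles, jar and pink cartons beside the feeder stand where they were, and the arm is clear, with wrist force near zero.

**Checks that disagreed or fell short:**
- My fit of the feeder's pose left up to about 2 pixels of error in the scene view, probably calibration.
- The networks found no pin, and no bowl from above. For "carton" they also reported the pink and green ones, so I placed the pin and carton from the pictures.

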